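# Unload the dry-block heater into the rack in order

### The job

The incubation is over: move the four capped tubes from the dry-block heater into the empty green rack, keeping their order, since a sample's place in the row says which it is. The tube that stood nearest the heater's control panel goes into the hole next to the rack's white-taped end, the next one into the next hole, and so on along the row. Keep the tubes upright and leave each standing all the way down in its hole.

Things in the scene. Friction and masses are not known exactly. Their poses are not given: they have to be found in the camera images.
- tube_red: Loose 15 ml conical tube, red cap, 118 mm tall, 16 g; cap 20 mm across, its top 12 mm; barrel about 17 mm. Origin: the pointed tip at its foot, z up its axis. Starts in the block of its colour, tip about 29 mm, cap top 147 mm above the bench. Grip it from above by the cap or just below.
- tube_purple: Loose 15 ml conical tube, purple cap, 118 mm tall, 16 g; cap 20 mm across, its top 12 mm; barrel about 17 mm. Origin: the pointed tip at its foot, z up its axis. Starts in the block of its colour, tip about 29 mm, cap top 147 mm above the bench. Grip it from above by the cap or just below.
- tube_blue: Loose 15 ml conical tube, plain blue cap, 118 mm tall, 16 g; cap 20 mm across, its top 12 mm; barrel about 17 mm. Origin: the pointed tip at its foot, z up its axis. Starts in the block of its colour, tip about 29 mm, cap top 147 mm above the bench. Grip it from above by the cap or just below.
- tube_yellow: Loose 15 ml conical tube, blue cap with a yellow dot label (17 mm) covering most of its top, 118 mm tall, 16 g; cap 20 mm across, its top 12 mm; barrel about 17 mm. Origin: the pointed tip at its foot, z up its axis. Starts in the block of its colour, tip about 29 mm, cap top 147 mm above the bench. Grip it from above by the cap or just below.
- block_red: Red heater block, 38 x 38 x 50 mm, fixed, one well 20 mm wide and 36 mm deep over a narrower seat; the tube with the red cap starts in it. Origin: centre of its underside (28 mm above the bench, its top at 78 mm), on the well's axis.
- block_purple: Purple heater block, 38 x 38 x 50 mm, fixed, one well 20 mm wide and 36 mm deep over a narrower seat; the tube with the purple cap starts in it. Origin: centre of its underside (28 mm above the bench, its top at 78 mm), on the well's axis.
- block_blue: Blue heater block, 38 x 38 x 50 mm, fixed, one well 20 mm wide and 36 mm deep over a narrower seat; the tube with the plain blue cap starts in it. Origin: centre of its underside (28 mm above the bench, its top at 78 mm), on the well's axis.
- block_yellow: Yellow heater block, 38 x 38 x 50 mm, fixed, one well 20 mm wide and 36 mm deep over a narrower seat; the tube with the blue cap with a yellow dot label (17 mm) starts in it. Origin: centre of its underside (28 mm above the bench, its top at 78 mm), on the well's axis.
- heater: White dry-block heater, fixed, 240 x 120 x 72 mm high. Origin: on the bench under the middle of its row of blocks, which stand 40 mm apart along its x axis, at x = -60, -20, 20, 60 mm, the colours in any order. Its -x end has the sloping grey control panel with a black display: the block at x = -60 is nearest the panel. z up.
- rack: Green rack, fixed, 201 x 62 x 65 mm high, turned any way. Origin: on the bench under the middle of its row of 4 round holes along its x axis at x = -60, -20, 20, 60 mm; white tape on its -x end, next to the hole at -60. Holes 22 mm wide in the top plate (its top at 62 mm), 11 mm seats below in the base (17 mm). A tube fully in: tip about 5 mm, cap top 122 mm above the bench.
Things that resemble listed ones, but are neither listed nor needed, are in the scene too. Leave any orange look-alike of the tube_yellow alone.

How it is judged:
By the outcome, as a careful person would: the job done as asked, in the order asked, and still so for the second after the job is handed in, with the robot touching nothing.
It also fails if it takes over 128 s, if anything falls off the work surface, if the arm or the gripper's body presses on something with over 40 N, if the wrist force passes 120 N, or if a joint passes its speed limit or range.

### The arm

A 7-joint arm with a two-finger parallel gripper is mounted at the origin on a cart in front of the work surface, level with it; the furniture and walls round the work are solid. World frame = base frame: x ahead of the robot, y to its left, z up, the work surface at z = 0. Lengths are in m, angles in rad, forces in N, time in s.
With the tool pointing down it reaches from about 0.425 to 1.025 m from the base axis. Payload 9.4 kg.
Tool frame: the origin (TCP) lies on the centre line of the jaws, within the pads' length; the fingertips stand 8 mm ahead of it and the grasp point (between the pads) lies 11 mm behind it (tip_reach is the distance from the TCP to the fingertips, in m); z points along the fingers, y is the line along which they close (so a half turn about z gives the same grasp; the last joint's range is limited). The gripper opens to 93 mm and grips with 3 to 60 N. Pads are 15 mm wide; open, the fingers measure 128 mm over their backs; the gripper's body (75 mm by 188 mm) begins 65 mm behind the grasp point.
Start: joints at [1.211, 0.599, -0.003, 1.599, 0.002, 0.943, -0.08], TCP at [0.202, -0.696, 0.227] pointing down, gripper open.
Joint ranges: [-2.57, 2.57], [-0.35, 1.97], [-1.29, 1.29], [0.11, 2.56], [-1.05, 4.19], [0.11, 1.86], [-2.63, 2.63]. Speed limits (rad/s): [2.22, 2.22, 3.01, 3.01, 3.14, 3.14, 3.14].

### API

Orientations are given as [roll, pitch, yaw] about the fixed x, y, z axes, in that order (R = Rz(yaw) Ry(pitch) Rx(roll)).
In Python, from rig import * gives the robot as it stands.
- The arm moves only by the tool servo_tool, never from a script. Its argument "targets" is a list that holds one entry, the list of rows, each a list of 7 numbers: the turn, a rotation vector about the world's x, y, z scaled (see below), then the shift along the world's x, y, z scaled (see below), then the opening, from 0 (shut) to 1 (fully open). In form: [[[ax, ay, az, dx, dy, dz, gripper], ...]]. A call has 1 to 12 rows; each row shifts and turns the commanded pose from where the row before left it; what a row does not reach is not made up. The controller multiplies each number of a shift by 0.08 m and each number of a turn by 0.12 rad. A row lasts 1/12 s, in which the tool goes at most 41.7 mm and 7.16 degrees, less where a joint would pass 70% of its speed; a pose out of reach is approached as far as the arm can. A call with a number of a shift or a turn outside -1 to 1 is refused whole. A call with a gripper value outside its range is refused whole. The fingers move at their own pace and stop on an object; "grip_force" is the grip in N (left out, the last holds). Time passes only in rows, so rows that do not move let the fingers close. It gives the time, the measured TCP pose, the force, the opening and the grip force at its end, in the units of the state.
- get_state(): the state, without advancing time (a new reading comes with each control period).
- camera(name): name is "side" or "top"; returns a dict with "image" (420x560x3 uint8, red, green, blue), "range_z" (420x560 float32, m along the optical axis (not along the pixel's ray), 0 where there is no reading), "fx", "fy", "cx", "cy" (pixels), "R" (3x3) and "t" (3): a world point X has camera coordinates R X + t. Camera axes: x right, y down, z forward; pixel columns grow to the right and rows downward; lengths in m; the calibration is good to about 2 mm. A picture is of the moment at which its call begins.
- finish_job(): hands the job in; it is judged then, once.
The state is a dict: "time": time; "joint_positions": joint angles; "joint_velocities": joint speeds; "joint_efforts": joint torques, N m; "tool_pos": TCP position; "tool_rot": TCP orientation; "wrist_force": force on the tool from outside, world axes, zero at the start; "moment": the same for the moment, N m; "gripper_width": finger opening in m; "gripper_force": force on a finger pad.
Only numpy, scipy, OpenCV 4.12 (cv2) and the standard library are available. Lean on these libraries where they do the work, as an engineer would, in place of code of your own. Each camera call takes 0.05 s, during which the arm holds its last target. There are 200 camera calls.

## Working session

There is one attempt and no reset: what is moved stays moved. The work goes in short steps, Python scripts to look and compute and a tool call to move; the robot and the scene stay as the last step left them, time stands still between calls to the robot, and variables do not carry over. Pictures are saved under pics/ and viewed, at most 14 in all, crops included, and the job is handed in when it is done.

Besides the shell and the picture viewer there is one more tool, called after "Call:" as a command line: name --argument value ..., lists and objects as JSON in quotes. servo_tool: Moves the arm, as the interface text tells. Shifts and turns lie within -1 to 1; 1 stands for 0.08 m of shift or 0.12 rad of turn. Its arguments: {"type":"object","properties":{"targets":{"type":"array"},"grip_force":{"type":"number"}},"required":["targets"]}

```bash
mkdir -p pics
python3 - <<'E'
from rig import *
import cv2,numpy as np
for n in("top","side"):
    c=camera(n); cv2.imwrite(f"pics/{n}0.png",c["image"][:,:,::-1]); np.savez(f"{n}0.npz",**c)
    print(n,c["fx"],c["fy"],c["cx"],c["cy"],c["R"].round(3).tolist(),c["t"])
print(get_state())
E
```

```text
top 539.0843946292584 539.0843946292584 278.61777692604187 211.11108568665844 [[-0.061, -0.998, -0.004], [-0.973, 0.06, -0.223], [0.223, -0.01, -0.975]] [-0.05302975  0.59230446  0.93618774]
side 490.92791136951587 490.92791136951587 273.35721577634024 211.49278359505914 [[-1.0, 0.0, 0.004], [-0.003, 0.615, -0.789], [-0.002, -0.789, -0.615]] [0.58589811 0.10023856 0.83231949]
{'time': 0.1, 'joint_positions': array([ 1.21130447,  0.60002249, -0.00254175,  1.60005766,  0.00178757,
        0.94290733, -0.07979213]), 'joint_velocities': array([-0.000235  , -0.00116322, -0.00057998, -0.00256879,  0.00028837,
        0.00012347,  0.00061986]), 'joint_efforts': array([ 5.71173397e-03, -7.66550732e+01,  1.50218356e+00, -2.52933490e+01,
       -5.22798020e-02,  1.35923046e-02,  6.62951447e-05]), 'tool_pos': array([ 0.20217042, -0.69579002,  0.22585991]), 'tool_rot': array([-3.14020530e+00,  1.20902935e-04,  2.82849672e-01]), 'wrist_force': array([ 0.09855263, -0.79527896,  0.35551293]), 'moment': array([-0.00343776, -0.00172583, -0.0391604 ]), 'gripper_force': 0.0, 'gripper_width': 0.0929821634696613}
```

View pics/top0.png

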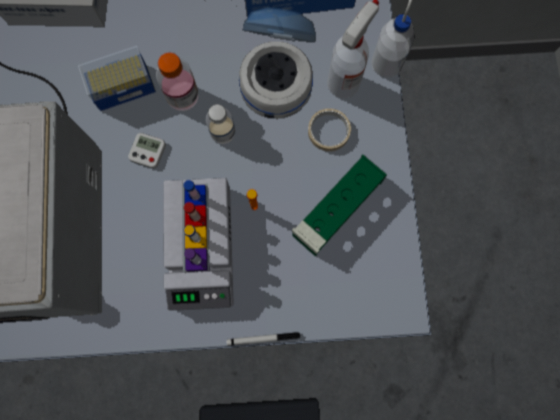

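View pics/side0.png

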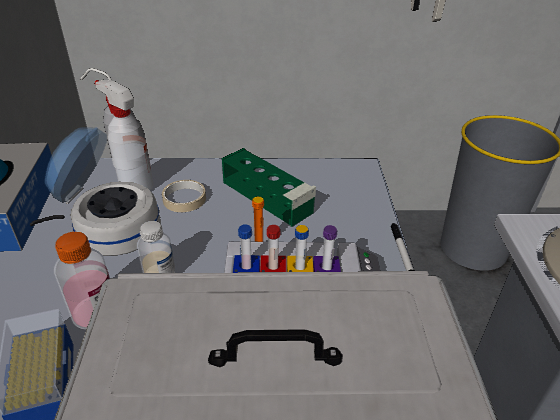

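The top view shows the heater at about (197,240) with its panel at the bottom. From the panel, the order is purple (197,258), yellow dot (191,232), red (191,209), blue (189,187). The rack is at (340,205), with its tape at the lower left (310,236). The orange look-alike at (252,199) stands to the right of the heater.

Run:
```python
import cv2
t=cv2.imread("pics/top0.png")
cv2.imwrite("pics/h.png",cv2.resize(t[170:315,155:270],None,fx=4.1,fy=4.1,interpolation=cv2.INTER_CUBIC)[:600])
cv2.imwrite("pics/r.png",cv2.resize(t[150:260,285:395],None,fx=5,fy=5,interpolation=cv2.INTER_CUBIC))
```

```text
(no output)
```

View pics/h.png

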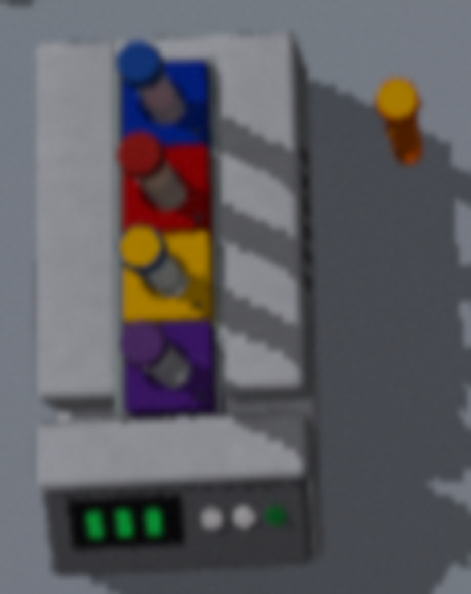

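View pics/r.png

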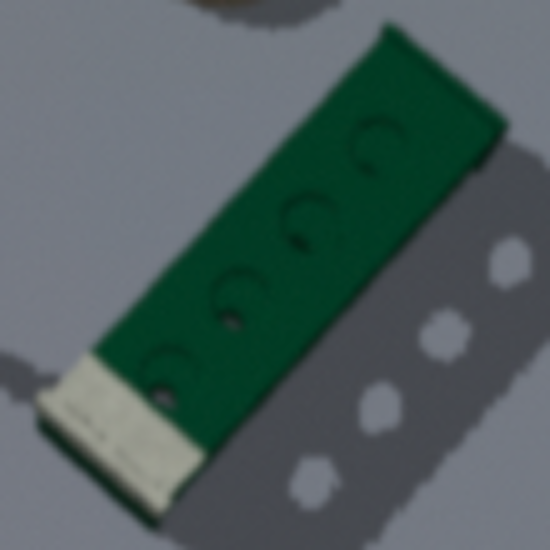

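The crops give cap tops at blue (139,62), red (141,152), yellow (142,246) and purple (143,342). The hole centres are at about (169,372), (239,292), (308,217) and (377,143), counting from the tape. Next I'll measure them in 3D and cross-check with the depth data and the side view.

```bash
cat > h.py <<'E'
import numpy as np
def ray(c,u,v,z):
    R,t=c["R"],c["t"]; o=-R.T@t
    d=R.T@np.array([(u-c["cx"])/c["fx"],(v-c["cy"])/c["fy"],1.])
    return o+d*(z-o[2])/d[2]
def proj(c,X):
    p=c["R"]@X+c["t"]; return np.array([c["fx"]*p[0]/p[2]+c["cx"],c["fy"]*p[1]/p[2]+c["cy"]]),p[2]
def row(P):
    P=np.array(P)[:,:2]; m=P.mean(0); d=np.array([-60,-20,20,60])/1000
    v=(d[:,None]*(P-m)).sum(0)/(d**2).sum(); y=np.arctan2(v[1],v[0]); 
    return m,y,np.linalg.norm(v),m+d[:,None]*np.array([np.cos(y),np.sin(y)])
E
python3 - <<'E'
from h import *
import cv2
c=np.load("top0.npz"); s=np.load("side0.npz")
caps=[(143,342),(142,246),(141,152),(139,62)]; holes=[(169,372),(239,292),(308,217),(377,143)]
pc=[ray(c,155+(x+.5)/4.1-.5,170+(y+.5)/4.1-.5,.147) for x,y in caps]
ph=[ray(c,285+(x+.5)/5-.5,150+(y+.5)/5-.5,.062) for x,y in holes]
im=s["image"].copy()
for P,z in((pc,.147),(ph,.062)):
    m,y,k,F=row(P); print("mid",m,"yaw",y,"scale",k); print(np.round(P,4)); print(F.round(4))
    for q in F:
        X=np.array([*q,z]); (u,v),d=proj(s,X); print("side px",u.round(1),v.round(1)); cv2.circle(im,(int(round(u)),int(round(v))),1,(255,255,255),-1)
        (u,v),d=proj(c,X); print(" top depth",c["range_z"][int(v+.5),int(u+.5)],d)
cv2.imwrite("pics/sc.png",cv2.resize(im[140:280,215:345],None,fx=4,fy=4,interpolation=cv2.INTER_CUBIC)[:,:,::-1])
o=ray(c,155+399.5/4.1-.5,170+100.5/4.1-.5,.118);print("orange",o)
E
```

```text
mid [0.56655646 0.06474337] yaw -0.010076685628379576 scale 0.9933556858120001
[[0.5068 0.0654 0.147 ]
 [0.5468 0.0649 0.147 ]
 [0.5868 0.0644 0.147 ]
 [0.6259 0.0643 0.147 ]]
[[0.5066 0.0653]
 [0.5466 0.0649]
 [0.5866 0.0645]
 [0.6266 0.0641]]
side px 330.3 227.9
 top depth 0.9075916 0.9050708481066485
side px 301.8 227.7
 top depth 0.91527003 0.9139846629185217
side px 273.3 227.4
 top depth 0.92419 0.9228984777303948
side px 244.8 227.1
 top depth 0.9321989 0.9318122925422678
mid [ 0.60208817 -0.20419203] yaw -0.7980514779700837 scale 0.9944292794189549
[[ 0.56   -0.1615  0.062 ]
 [ 0.5888 -0.19    0.062 ]
 [ 0.6161 -0.2183  0.062 ]
 [ 0.6434 -0.247   0.062 ]]
[[ 0.5602 -0.1612]
 [ 0.5881 -0.1899]
 [ 0.6161 -0.2185]
 [ 0.644  -0.2472]]
side px 287.2 185.2
 top depth 1.0497383 1.0021573778073491
side px 272.3 176.6
 top depth 1.0523269 1.0086655004584166
side px 258.1 168.4
 top depth 1.0661222 1.0151736231094841
side px 244.6 160.6
 top depth 1.0745457 1.0216817457605516
orange [ 0.61026548 -0.0431822   0.118     ]
```

View pics/sc.png

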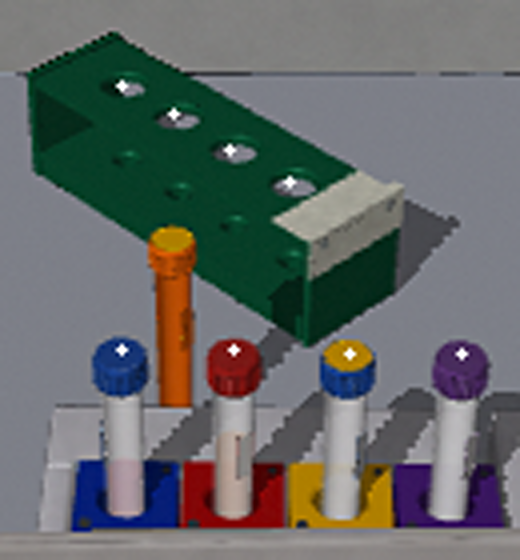

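The cap dots sit well in the side view. The hole dots look about 1.3 px off along the row, so I'll check with 22 mm rim outlines on contrast-stretched crops.

```bash
cat > ov.py <<'E'
from h import *
import cv2,sys
dx,dy=float(sys.argv[1]),float(sys.argv[2])
c=np.load("top0.npz"); s=np.load("side0.npz")
H=np.array([[.5602,-.1612],[.5881,-.1899],[.6161,-.2185],[.644,-.2472]])+[dx,dy]
out=[]
for cam,(v0,u0),f,w,h in((c,(155,295),7,80,75),(s,(145,215),7,110,75)):
    im=cam["image"][v0:v0+h,u0:u0+w].astype(float)
    im=np.clip((im/255)**.6*350,0,255).astype(np.uint8)
    im=np.ascontiguousarray(cv2.resize(im,None,fx=f,fy=f,interpolation=cv2.INTER_CUBIC))
    for q in H:
        a=np.linspace(0,2*np.pi,12,endpoint=False)
        for k in a:
            (u,v),_=proj(cam,np.array([q[0]+.011*np.cos(k),q[1]+.011*np.sin(k),.062]))
            cv2.circle(im,(int((u-u0+.5)*f),int((v-v0+.5)*f)),1,(255,0,0),-1)
    cv2.imwrite(f"pics/{sys.argv[3]}{len(out)}.png",im[:,:,::-1]); out.append(im)
E
python3 ov.py 0 0 a
```

```text
(no output)
```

View pics/a0.png

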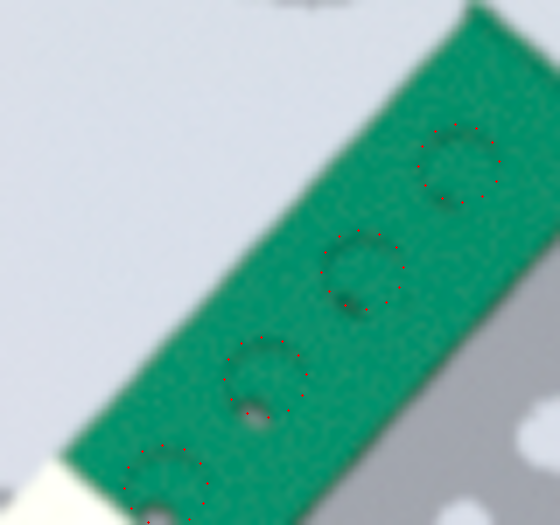

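View pics/a1.png

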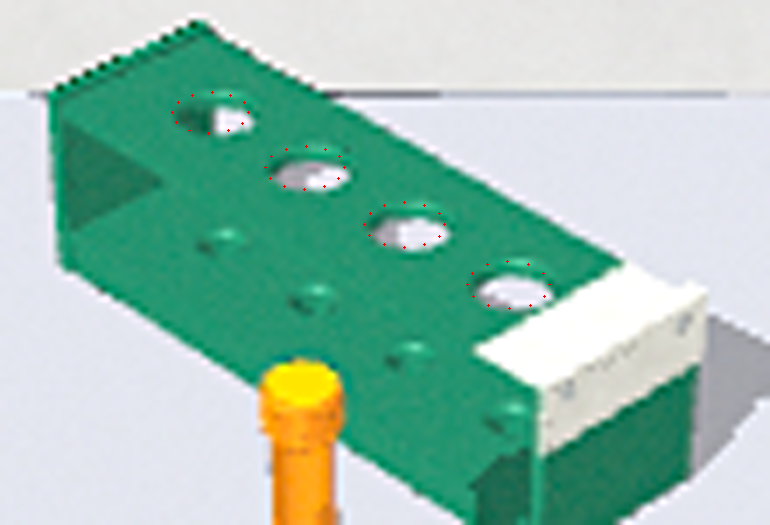

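Hole outlines match to within about 1–2 mm, needing a shift of about -1.3 mm in x and +0.7 mm in y. Targets:
- **Holes from the tape:** (.559,-.1605), (.587,-.189), (.615,-.218), (.6427,-.2465).
- **Heater yaw:** about 0.
- **Rack yaw:** about -0.8.

I'm moving to above purple.

Call:
servo_tool --targets '[[[0, 0, -0.2, 0.317, 0.37, 0.046, 0.5], [0, 0, -0.2, 0.317, 0.37, 0.046, 0.5], [0, 0, -0.2, 0.317, 0.37, 0.046, 0.5], [0, 0, -0.2, 0.317, 0.37, 0.046, 0.5], [0, 0, -0.2, 0.317, 0.37, 0.046, 0.5], [0, 0, -0.2, 0.317, 0.37, 0.046, 0.5], [0, 0, -0.2, 0.317, 0.37, 0.046, 0.5], [0, 0, -0.2, 0.317, 0.37, 0.046, 0.5], [0, 0, -0.2, 0.317, 0.37, 0.046, 0.5], [0, 0, -0.2, 0.317, 0.37, 0.046, 0.5], [0, 0, -0.2, 0.317, 0.37, 0.046, 0.5], [0, 0, -0.2, 0.317, 0.37, 0.046, 0.5]]]' --grip_force 15

```text
time: 1.1
tool_pos: [0.5074, -0.3393, 0.2708]
tool_rot: [-3.141, 0.0, -0.006]
wrist_force: [0.7, -0.6, 0.8]
gripper_width: 0.0467
gripper_force: 0.0
```

Call:
servo_tool --targets '[[[0, 0, 0, 0, 0.4, 0, 0.5], [0, 0, 0, 0, 0.4, 0, 0.5], [0, 0, 0, 0, 0.4, 0, 0.5], [0, 0, 0, 0, 0.4, 0, 0.5], [0, 0, 0, 0, 0.4, 0, 0.5], [0, 0, 0, 0, 0.4, 0, 0.5], [0, 0, 0, 0, 0.4, 0, 0.5], [0, 0, 0, 0, 0.4, 0, 0.5], [0, 0, 0, 0, 0.4, 0, 0.5], [0, 0, 0, 0, 0.4, 0, 0.5], [0, 0, 0, 0, 0.4, 0, 0.5], [0, 0, 0, 0, 0, 0, 0.5]]]'

```text
time: 2.1
tool_pos: [0.5064, 0.0175, 0.2707]
tool_rot: [-3.139, 0.0, 0.002]
wrist_force: [-0.0, 0.4, 0.1]
gripper_width: 0.0467
gripper_force: 0.0
```

Call:
servo_tool --targets '[[[0, 0, 0, 0, 0.3, 0, 0.5], [0, 0, 0, 0, 0.3, 0, 0.5], [0, 0, 0, 0, 0, 0, 0.5], [0, 0, 0, 0, 0, -0.4, 0.5], [0, 0, 0, 0, 0, -0.4, 0.5], [0, 0, 0, 0, 0, -0.4, 0.5], [0, 0, 0, 0, 0, -0.3, 0.5], [0, 0, 0, 0, 0, -0.28, 0.5], [0, 0, 0, 0, 0, 0, 0.5], [0, 0, 0, 0, 0, 0, 0.5]]]'

```text
time: 2.93
tool_pos: [0.506, 0.0583, 0.1277]
tool_rot: [3.141, 0.003, -0.005]
wrist_force: [0.2, -0.3, 0.4]
gripper_width: 0.0463
gripper_force: 0.0
```

Call:
servo_tool --targets '[[[0, 0, 0, 0, 0, 0, 0], [0, 0, 0, 0, 0, 0, 0], [0, 0, 0, 0, 0, 0, 0], [0, 0, 0, 0, 0, 0, 0], [0, 0, 0, 0, 0, 0, 0], [0, 0, 0, 0, 0, 0, 0]]]'

```text
time: 3.43
tool_pos: [0.5075, 0.0603, 0.1293]
tool_rot: [-3.14, -0.002, -0.004]
wrist_force: [0.2, 4.6, 4.9]
gripper_width: 0.0196
gripper_force: 15.0
```

Run:
```python
from rig import *
import numpy as np
for i in range(4):
    camera("top"); s=get_state(); print(s["time"],s["tool_pos"].round(4),s["wrist_force"].round(2),s["gripper_width"])
c=camera("side"); import cv2
cv2.imwrite("pics/s1.png",cv2.resize(c["image"][150:285,205:385],None,fx=4,fy=4)[:,:,::-1])
```

```text
3.4833 [0.5074 0.0603 0.1292] [0.47 5.66 4.66] 0.019455065722764214
3.5333 [0.5074 0.0602 0.1291] [-0.    5.49  5.96] 0.019201463175760814
3.5833 [0.5074 0.0602 0.1291] [-0.81  6.    6.32] 0.019511924785053376
3.6333 [0.5074 0.0602 0.1291] [-1.06  5.67  6.72] 0.019439531897029714
```

View pics/s1.png

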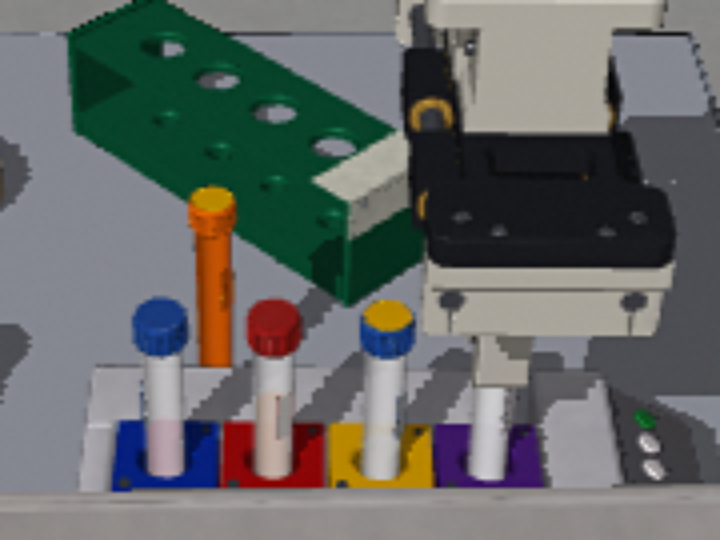

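The purple cap is gripped and centred in x. I'll shift +5 mm in y to remove the 6 N side load, then lift.

Call:
servo_tool --targets '[[[0, 0, 0, 0, 0.03, 0, 0], [0, 0, 0, 0, 0.03, 0, 0], [0, 0, 0, 0, 0, 0, 0], [0, 0, 0, 0, 0, 0, 0], [0, 0, 0, 0, 0, 0, 0], [0, 0, 0, 0, 0, 0, 0]]]'

```text
time: 4.18
tool_pos: [0.5067, 0.0636, 0.1284]
tool_rot: [3.142, -0.0, -0.005]
wrist_force: [1.2, 0.3, 4.3]
gripper_width: 0.0192
gripper_force: 15.0
```

Call:
servo_tool --targets '[[[0, 0, 0, 0, 0, 0.1, 0], [0, 0, 0, 0, 0, 0.2, 0], [0, 0, 0, 0, 0, 0.3, 0], [0, 0, 0, 0, 0, 0.4, 0], [0, 0, 0, 0, 0, 0.4, 0], [0, 0, 0, 0, 0, 0.38, 0], [0, 0, 0, 0, 0, 0, 0], [0, 0, 0, 0, 0, 0, 0]]]'

```text
time: 4.85
tool_pos: [0.507, 0.0635, 0.2725]
tool_rot: [-3.141, -0.003, -0.006]
wrist_force: [-0.1, -0.9, -0.2]
gripper_width: 0.0188
gripper_force: 15.0
```

Call:
servo_tool --targets '[[[0, 0, -0.6, 0.06, -0.25, 0, 0], [0, 0, -0.6, 0.06, -0.25, 0, 0], [0, 0, -0.6, 0.06, -0.25, 0, 0], [0, 0, -0.6, 0.06, -0.25, 0, 0], [0, 0, -0.6, 0.06, -0.25, 0, 0], [0, 0, -0.6, 0.06, -0.25, 0, 0], [0, 0, -0.6, 0.06, -0.25, 0, 0], [0, 0, -0.6, 0.06, -0.25, 0, 0], [0, 0, -0.6, 0.06, -0.25, 0, 0], [0, 0, -0.6, 0.06, -0.25, 0, 0], [0, 0, -0.6, 0.06, -0.3, 0, 0], [0, 0, 0, 0, 0, 0, 0]]]'

```text
time: 5.85
tool_pos: [0.5599, -0.1662, 0.2708]
tool_rot: [3.14, -0.002, -0.81]
wrist_force: [-0.4, -0.6, 0.2]
gripper_width: 0.0188
gripper_force: 15.0
```

Call:
servo_tool --targets '[[[0, 0, 0, 0, 0, 0, 0], [0, 0, 0, 0, 0, 0, 0], [0, 0, 0, 0, 0, 0, 0]]]'

```text
time: 6.1
tool_pos: [0.5594, -0.1594, 0.2707]
tool_rot: [-3.141, 0.001, -0.796]
wrist_force: [0.2, 1.0, 0.0]
gripper_width: 0.0188
gripper_force: 15.0
```

Run:
```python
from rig import *
import cv2
c=camera("side"); s=get_state(); print(s["tool_pos"],s["tool_rot"],s["joint_positions"])
cv2.imwrite("pics/s2.png",cv2.resize(c["image"][60:260,195:385],None,fx=3,fy=3)[:,:,::-1])
```

```text
[ 0.55942707 -0.1592975   0.27074227] [-3.14130063e+00  5.26148431e-04 -7.95976956e-01] [ 0.05184798  0.38079254  0.17752923  1.89412145 -0.08636624  0.8742328
 -2.09436321]
```

View pics/s2.png

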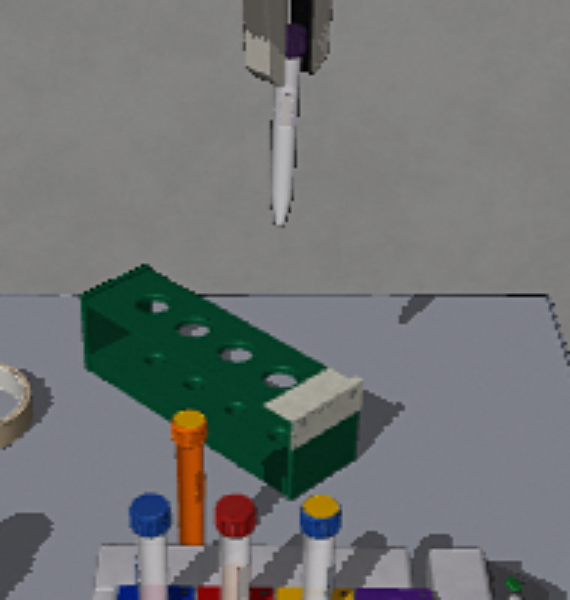

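Run:
```python
from h import *
s=np.load("side0.npz")
for z in(.29,.28,.172): print(proj(s,np.array([.5594,-.1593,z])))
for z in(.29,.28,.172): print(proj(s,np.array([.556,-.1593,z])))
```

```text
(array([290.71880976,  67.71396128]), np.float64(0.7783709984691453))
(array([290.55988639,  73.77648275]), np.float64(0.7845174161581352))
(array([288.98981176, 133.67082733]), np.float64(0.8508987271992262))
(array([292.86300913,  67.72137742]), np.float64(0.7783792561758888))
(array([292.68728857,  73.78377697]), np.float64(0.7845256738648786))
(array([290.95126538, 133.67697126]), np.float64(0.8509069849059697))
```

The tip (px 288,134) is within 1 px of the prediction for vertical over hole 1. Lowering.

Call:
servo_tool --targets '[[[0, 0, 0, 0, 0, -0.3, 0], [0, 0, 0, 0, 0, -0.4, 0], [0, 0, 0, 0, 0, -0.3, 0], [0, 0, 0, 0, 0, -0.2, 0], [0, 0, 0, 0, 0, -0.15, 0], [0, 0, 0, 0, 0, -0.15, 0], [0, 0, 0, 0, 0, -0.15, 0], [0, 0, 0, 0, 0, 0, 0], [0, 0, 0, 0, 0, 0, 0]]]'

```text
time: 6.9
tool_pos: [0.5592, -0.1595, 0.1386]
tool_rot: [3.141, 0.001, -0.796]
wrist_force: [-0.1, -0.1, -0.6]
gripper_width: 0.0182
gripper_force: 15.0
```

Call:
servo_tool --targets '[[[0, 0, 0, 0, 0, -0.1, 0], [0, 0, 0, 0, 0, -0.1, 0], [0, 0, 0, 0, 0, -0.1, 0], [0, 0, 0, 0, 0, -0.08, 0], [0, 0, 0, 0, 0, 0, 0], [0, 0, 0, 0, 0, 0, 0]]]'

```text
time: 7.4
tool_pos: [0.5591, -0.1602, 0.1079]
tool_rot: [3.141, 0.001, -0.797]
wrist_force: [0.0, -1.6, -1.3]
gripper_width: 0.0182
gripper_force: 15.0
```

Call:
servo_tool --targets '[[[0, 0, 0, 0, 0, -0.04, 0], [0, 0, 0, 0, 0, -0.03, 0], [0, 0, 0, 0, 0, 0, 0], [0, 0, 0, 0, 0, 0, 0]]]'

```text
time: 7.73
tool_pos: [0.5591, -0.1605, 0.1026]
tool_rot: [3.141, 0.0, -0.797]
wrist_force: [-1.8, -3.4, -1.1]
gripper_width: 0.0186
gripper_force: 15.0
```

Call:
servo_tool --targets '[[[0, 0, 0, 0, 0, 0, 0.25], [0, 0, 0, 0, 0, 0, 0.4], [0, 0, 0, 0, 0, 0, 0.5], [0, 0, 0, 0, 0, 0, 0.5], [0, 0, 0, 0, 0, 0.15, 0.5], [0, 0, 0, 0, 0, 0.35, 0.5], [0, 0, 0, 0, 0, 0.4, 0.5], [0, 0, 0, 0, 0, 0.4, 0.5], [0, 0, 0, 0, 0, 0.4, 0.5], [0, 0, 0, 0, 0, 0.4, 0.5]]]'

```text
time: 8.57
tool_pos: [0.5592, -0.16, 0.2726]
tool_rot: [-3.141, -0.0, -0.797]
wrist_force: [1.1, 0.2, 0.2]
gripper_width: 0.0465
gripper_force: 0.0
```

Run:
```python
from rig import *
import cv2
c=camera("side"); s=get_state(); print(s["tool_pos"],s["tool_rot"])
cv2.imwrite("pics/s3.png",cv2.resize(c["image"][120:260,205:345],None,fx=4,fy=4)[:,:,::-1])
```

```text
[ 0.56177992 -0.16090546  0.27862018] [-3.13636643 -0.00680253 -0.79755746]
```

View pics/s3.png

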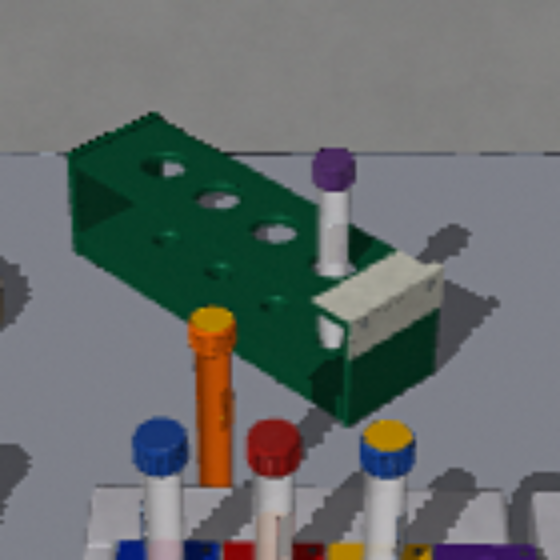

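Purple stands upright in the tape-end hole with its cap at (333,158) in the crop. I'm checking its seated height by projection and going back for yellow.

Call:
servo_tool --targets '[[[0, 0, 0.6, -0.015, 0.25, 0, 0.5], [0, 0, 0.6, -0.015, 0.25, 0, 0.5], [0, 0, 0.6, -0.015, 0.25, 0, 0.5], [0, 0, 0.6, -0.015, 0.25, 0, 0.5], [0, 0, 0.6, -0.015, 0.25, 0, 0.5], [0, 0, 0.6, -0.015, 0.25, 0, 0.5], [0, 0, 0.6, -0.015, 0.25, 0, 0.5], [0, 0, 0.6, -0.015, 0.25, 0, 0.5], [0, 0, 0.6, -0.015, 0.25, 0, 0.5], [0, 0, 0.6, -0.015, 0.25, 0, 0.5], [0, 0, 0.6, -0.01, 0.29, 0, 0.5], [0, 0, 0, 0, 0, 0, 0.5]]]'

```text
time: 9.62
tool_pos: [0.5464, 0.0691, 0.2708]
tool_rot: [-3.139, -0.0, 0.008]
wrist_force: [-0.3, 0.2, 0.2]
gripper_width: 0.0466
gripper_force: 0.0
```

Call:
servo_tool --targets '[[[0, 0, 0, 0, 0, 0, 0.5], [0, 0, 0, 0, 0, -0.4, 0.5], [0, 0, 0, 0, 0, -0.4, 0.5], [0, 0, 0, 0, 0, -0.4, 0.5], [0, 0, 0, 0, 0, -0.3, 0.5], [0, 0, 0, 0, 0, -0.28, 0.5], [0, 0, 0, 0, 0, 0, 0.5], [0, 0, 0, 0, 0, 0, 0.5], [0, 0, 0, 0, 0, 0, 0.5], [0, 0, 0, 0, 0, 0, 0.5]]]'

```text
time: 10.45
tool_pos: [0.5475, 0.0629, 0.1299]
tool_rot: [-3.141, -0.002, -0.006]
wrist_force: [-0.5, 0.1, -0.0]
gripper_width: 0.0464
gripper_force: 0.0
```

Run:
```python
from h import *
s=np.load("side0.npz")
for z in(.122,.127): print(proj(s,np.array([.559,-.1605,z]))[0])
```

```text
[288.54924855 157.99269973]
[288.61254729 155.60427547]
```

Purple is fully seated. Gripping yellow.

Call:
servo_tool --targets '[[[0, 0, 0, 0, 0, 0, 0], [0, 0, 0, 0, 0, 0, 0], [0, 0, 0, 0, 0, 0, 0], [0, 0, 0, 0, 0, 0, 0], [0, 0, 0, 0, 0, 0, 0], [0, 0, 0, 0, 0, 0, 0]]]'

```text
time: 10.95
tool_pos: [0.5468, 0.0634, 0.1286]
tool_rot: [-3.141, -0.0, -0.005]
wrist_force: [0.8, 0.8, 0.6]
gripper_width: 0.0184
gripper_force: 15.0
```

Call:
servo_tool --targets '[[[0, 0, 0, 0, 0, 0.1, 0], [0, 0, 0, 0, 0, 0.2, 0], [0, 0, 0, 0, 0, 0.3, 0], [0, 0, 0, 0, 0, 0.4, 0], [0, 0, 0, 0, 0, 0.4, 0], [0, 0, 0, 0, 0, 0.38, 0], [0, 0, 0, 0, 0, 0, 0], [0, 0, 0, 0, 0, 0, 0]]]'

```text
time: 11.62
tool_pos: [0.5473, 0.0629, 0.2729]
tool_rot: [-3.141, -0.004, -0.006]
wrist_force: [-0.6, 0.1, -0.8]
gripper_width: 0.0185
gripper_force: 15.0
```

Call:
servo_tool --targets '[[[0, 0, -0.6, 0.046, -0.287, 0, 0], [0, 0, -0.6, 0.046, -0.287, 0, 0], [0, 0, -0.6, 0.046, -0.287, 0, 0], [0, 0, -0.6, 0.046, -0.287, 0, 0], [0, 0, -0.6, 0.046, -0.287, 0, 0], [0, 0, -0.6, 0.046, -0.287, 0, 0], [0, 0, -0.6, 0.046, -0.287, 0, 0], [0, 0, -0.6, 0.046, -0.287, 0, 0], [0, 0, -0.6, 0.046, -0.287, 0, 0], [0, 0, -0.6, 0.046, -0.287, 0, 0], [0, 0, -0.6, 0.046, -0.287, 0, 0], [0, 0, 0, 0, 0, 0, 0]]]'

```text
time: 12.62
tool_pos: [0.5872, -0.196, 0.2708]
tool_rot: [3.14, -0.002, -0.81]
wrist_force: [0.3, -0.7, -0.4]
gripper_width: 0.0189
gripper_force: 15.0
```

Call:
servo_tool --targets '[[[0, 0, 0, 0, 0, 0, 0], [0, 0, 0, 0, 0, 0, 0], [0, 0, 0, 0, 0, 0, 0]]]'

```text
time: 12.87
tool_pos: [0.5872, -0.1886, 0.2706]
tool_rot: [-3.141, 0.001, -0.796]
wrist_force: [-0.2, 0.4, -0.3]
gripper_width: 0.019
gripper_force: 15.0
```

Call:
servo_tool --targets '[[[0, 0, 0, 0, -0.01, -0.3, 0], [0, 0, 0, 0, 0, -0.4, 0], [0, 0, 0, 0, 0, -0.3, 0], [0, 0, 0, 0, 0, -0.2, 0], [0, 0, 0, 0, 0, -0.15, 0], [0, 0, 0, 0, 0, -0.15, 0], [0, 0, 0, 0, 0, -0.15, 0], [0, 0, 0, 0, 0, 0, 0], [0, 0, 0, 0, 0, 0, 0]]]'

```text
time: 13.62
tool_pos: [0.5871, -0.1903, 0.1386]
tool_rot: [3.141, 0.0, -0.797]
wrist_force: [-0.5, -0.3, 0.1]
gripper_width: 0.0187
gripper_force: 15.0
```

Call:
servo_tool --targets '[[[0, 0, 0, 0, 0, -0.1, 0], [0, 0, 0, 0, 0, -0.1, 0], [0, 0, 0, 0, 0, -0.1, 0], [0, 0, 0, 0, 0, -0.08, 0], [0, 0, 0, 0, 0, 0, 0], [0, 0, 0, 0, 0, -0.04, 0], [0, 0, 0, 0, 0, -0.03, 0], [0, 0, 0, 0, 0, 0, 0], [0, 0, 0, 0, 0, 0, 0]]]'

```text
time: 14.37
tool_pos: [0.5866, -0.1906, 0.1025]
tool_rot: [3.141, 0.001, -0.797]
wrist_force: [-1.7, -1.6, -1.5]
gripper_width: 0.0184
gripper_force: 15.0
```

Call:
servo_tool --targets '[[[0, 0, 0, 0, 0, 0, 0.25], [0, 0, 0, 0, 0, 0, 0.4], [0, 0, 0, 0, 0, 0, 0.5], [0, 0, 0, 0, 0, 0, 0.5], [0, 0, 0, 0, 0, 0.15, 0.5], [0, 0, 0, 0, 0, 0.35, 0.5], [0, 0, 0, 0, 0, 0.4, 0.5], [0, 0, 0, 0, 0, 0.4, 0.5], [0, 0, 0, 0, 0, 0.4, 0.5], [0, 0, 0, 0, 0, 0.4, 0.5]]]'

```text
time: 15.2
tool_pos: [0.5868, -0.1903, 0.2735]
tool_rot: [-3.141, -0.001, -0.797]
wrist_force: [1.4, -0.7, -0.4]
gripper_width: 0.0462
gripper_force: 0.0
```

Call:
servo_tool --targets '[[[0, 0, 0.6, 0, 0.288, 0, 0.5], [0, 0, 0.6, 0, 0.288, 0, 0.5], [0, 0, 0.6, 0, 0.288, 0, 0.5], [0, 0, 0.6, 0, 0.288, 0, 0.5], [0, 0, 0.6, 0, 0.288, 0, 0.5], [0, 0, 0.6, 0, 0.288, 0, 0.5], [0, 0, 0.6, 0, 0.288, 0, 0.5], [0, 0, 0.6, 0, 0.288, 0, 0.5], [0, 0, 0.6, 0, 0.288, 0, 0.5], [0, 0, 0.6, 0, 0.288, 0, 0.5], [0, 0, 0.6, 0, 0.288, 0, 0.5], [0, 0, 0, 0, 0, 0, 0.5]]]'

```text
time: 16.2
tool_pos: [0.587, 0.0697, 0.2707]
tool_rot: [-3.139, 0.0, 0.008]
wrist_force: [-0.2, 1.3, -0.0]
gripper_width: 0.0465
gripper_force: 0.0
```

Call:
servo_tool --targets '[[[0, 0, 0, 0, 0, 0, 0.5], [0, 0, 0, 0, 0, -0.4, 0.5], [0, 0, 0, 0, 0, -0.4, 0.5], [0, 0, 0, 0, 0, -0.4, 0.5], [0, 0, 0, 0, 0, -0.3, 0.5], [0, 0, 0, 0, 0, -0.28, 0.5], [0, 0, 0, 0, 0, 0, 0.5], [0, 0, 0, 0, 0, 0, 0.5], [0, 0, 0, 0, 0, 0, 0.5], [0, 0, 0, 0, 0, 0, 0.5]]]'

```text
time: 17.03
tool_pos: [0.5881, 0.0629, 0.13]
tool_rot: [-3.141, -0.002, -0.006]
wrist_force: [0.0, 0.6, -0.1]
gripper_width: 0.0465
gripper_force: 0.0
```

Call:
servo_tool --targets '[[[0, 0, 0, 0, 0, 0, 0], [0, 0, 0, 0, 0, 0, 0], [0, 0, 0, 0, 0, 0, 0], [0, 0, 0, 0, 0, 0, 0], [0, 0, 0, 0, 0, 0, 0], [0, 0, 0, 0, 0, 0, 0]]]'

```text
time: 17.53
tool_pos: [0.5872, 0.0634, 0.1286]
tool_rot: [-3.141, -0.0, -0.005]
wrist_force: [0.8, 1.7, 0.8]
gripper_width: 0.0186
gripper_force: 15.0
```

Run:
```python
from rig import *
import cv2
c=camera("side"); s=get_state(); print(s["tool_pos"],s["tool_rot"])
cv2.imwrite("pics/s4.png",cv2.resize(c["image"][120:280,205:385],None,fx=3,fy=3)[:,:,::-1])
```

```text
[0.58728797 0.06341393 0.12854832] [-3.14118585e+00 -4.29091297e-04 -5.05278605e-03]
```

View pics/s4.png

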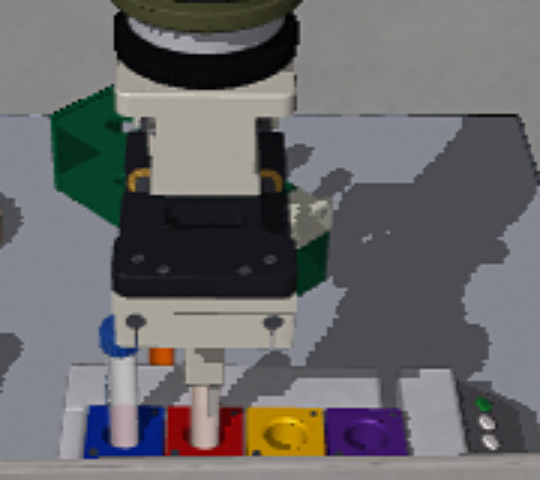

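Red is gripped at (205,365) in the crop, and the yellow and purple wells are empty. Carrying red to hole 3.

Call:
servo_tool --targets '[[[0, 0, 0, 0, 0, 0.1, 0], [0, 0, 0, 0, 0, 0.2, 0], [0, 0, 0, 0, 0, 0.3, 0], [0, 0, 0, 0, 0, 0.4, 0], [0, 0, 0, 0, 0, 0.4, 0], [0, 0, 0, 0, 0, 0.38, 0], [0, 0, 0, 0, 0, 0, 0], [0, 0, 0, 0, 0, 0, 0]]]'

```text
time: 18.25
tool_pos: [0.5878, 0.063, 0.273]
tool_rot: [-3.141, -0.004, -0.006]
wrist_force: [0.2, -0.7, -1.0]
gripper_width: 0.0185
gripper_force: 15.0
```

Call:
servo_tool --targets '[[[0, 0, -0.6, 0.032, -0.321, 0, 0], [0, 0, -0.6, 0.032, -0.321, 0, 0], [0, 0, -0.6, 0.032, -0.321, 0, 0], [0, 0, -0.6, 0.032, -0.321, 0, 0], [0, 0, -0.6, 0.032, -0.321, 0, 0], [0, 0, -0.6, 0.032, -0.321, 0, 0], [0, 0, -0.6, 0.032, -0.321, 0, 0], [0, 0, -0.6, 0.032, -0.321, 0, 0], [0, 0, -0.6, 0.032, -0.321, 0, 0], [0, 0, -0.6, 0.032, -0.321, 0, 0], [0, 0, -0.6, 0.032, -0.321, 0, 0], [0, 0, 0, 0, 0, 0, 0]]]'

```text
time: 19.25
tool_pos: [0.6141, -0.2258, 0.2697]
tool_rot: [3.138, -0.001, -0.808]
wrist_force: [0.1, 0.4, -0.3]
gripper_width: 0.0188
gripper_force: 15.0
```

Call:
servo_tool --targets '[[[0, 0, 0, 0, 0, 0, 0], [0, 0, 0, 0, 0, 0, 0], [0, 0, 0, 0, 0, 0, 0]]]'

```text
time: 19.5
tool_pos: [0.6152, -0.2181, 0.2702]
tool_rot: [-3.142, 0.001, -0.795]
wrist_force: [-0.6, 0.4, -0.1]
gripper_width: 0.0187
gripper_force: 15.0
```

Call:
servo_tool --targets '[[[0, 0, 0, 0, -0.01, -0.3, 0], [0, 0, 0, 0, 0, -0.4, 0], [0, 0, 0, 0, 0, -0.3, 0], [0, 0, 0, 0, 0, -0.2, 0], [0, 0, 0, 0, 0, -0.15, 0], [0, 0, 0, 0, 0, -0.15, 0], [0, 0, 0, 0, 0, -0.15, 0], [0, 0, 0, 0, 0, 0, 0], [0, 0, 0, 0, 0, 0, 0]]]'

```text
time: 20.25
tool_pos: [0.6153, -0.22, 0.1386]
tool_rot: [3.141, 0.001, -0.797]
wrist_force: [-0.3, -0.3, 0.7]
gripper_width: 0.0186
gripper_force: 15.0
```

Call:
servo_tool --targets '[[[0, 0, 0, 0, 0, -0.1, 0], [0, 0, 0, 0, 0, -0.1, 0], [0, 0, 0, 0, 0, -0.1, 0], [0, 0, 0, 0, 0, -0.08, 0], [0, 0, 0, 0, 0, 0, 0], [0, 0, 0, 0, 0, -0.04, 0], [0, 0, 0, 0, 0, -0.03, 0], [0, 0, 0, 0, 0, 0, 0], [0, 0, 0, 0, 0, 0, 0]]]'

```text
time: 21.0
tool_pos: [0.6149, -0.2203, 0.1026]
tool_rot: [3.141, 0.001, -0.797]
wrist_force: [-1.9, -1.2, -1.9]
gripper_width: 0.0184
gripper_force: 15.0
```

Call:
servo_tool --targets '[[[0, 0, 0, 0, 0, 0, 0.25], [0, 0, 0, 0, 0, 0, 0.4], [0, 0, 0, 0, 0, 0, 0.5], [0, 0, 0, 0, 0, 0, 0.5], [0, 0, 0, 0, 0, 0.15, 0.5], [0, 0, 0, 0, 0, 0.35, 0.5], [0, 0, 0, 0, 0, 0.4, 0.5], [0, 0, 0, 0, 0, 0.4, 0.5], [0, 0, 0, 0, 0, 0.4, 0.5], [0, 0, 0, 0, 0, 0.4, 0.5]]]'

```text
time: 21.83
tool_pos: [0.615, -0.2202, 0.2735]
tool_rot: [-3.141, -0.001, -0.797]
wrist_force: [0.3, 0.3, 0.5]
gripper_width: 0.0463
gripper_force: 0.0
```

Call:
servo_tool --targets '[[[0, 0, 0.6, 0.013, 0.322, 0, 0.5], [0, 0, 0.6, 0.013, 0.322, 0, 0.5], [0, 0, 0.6, 0.013, 0.322, 0, 0.5], [0, 0, 0.6, 0.013, 0.322, 0, 0.5], [0, 0, 0.6, 0.013, 0.322, 0, 0.5], [0, 0, 0.6, 0.013, 0.322, 0, 0.5], [0, 0, 0.6, 0.013, 0.322, 0, 0.5], [0, 0, 0.6, 0.013, 0.322, 0, 0.5], [0, 0, 0.6, 0.013, 0.322, 0, 0.5], [0, 0, 0.6, 0.013, 0.322, 0, 0.5], [0, 0, 0.6, 0.013, 0.322, 0, 0.5], [0, 0, 0, 0, 0, 0, 0.5]]]'

```text
time: 22.83
tool_pos: [0.6266, 0.0697, 0.2718]
tool_rot: [-3.138, -0.001, 0.006]
wrist_force: [0.3, 1.2, 0.1]
gripper_width: 0.0468
gripper_force: 0.0
```

Call:
servo_tool --targets '[[[0, 0, 0, 0, 0, 0, 0.5], [0, 0, 0, 0, 0, -0.4, 0.5], [0, 0, 0, 0, 0, -0.4, 0.5], [0, 0, 0, 0, 0, -0.4, 0.5], [0, 0, 0, 0, 0, -0.3, 0.5], [0, 0, 0, 0, 0, -0.28, 0.5], [0, 0, 0, 0, 0, 0, 0.5], [0, 0, 0, 0, 0, 0, 0.5], [0, 0, 0, 0, 0, 0, 0.5], [0, 0, 0, 0, 0, 0, 0.5]]]'

```text
time: 23.67
tool_pos: [0.6278, 0.0628, 0.1303]
tool_rot: [-3.141, -0.003, -0.006]
wrist_force: [0.1, -0.0, 0.9]
gripper_width: 0.0466
gripper_force: 0.0
```

Call:
servo_tool --targets '[[[0, 0, 0, 0, 0, 0, 0], [0, 0, 0, 0, 0, 0, 0], [0, 0, 0, 0, 0, 0, 0], [0, 0, 0, 0, 0, 0, 0], [0, 0, 0, 0, 0, 0, 0], [0, 0, 0, 0, 0, 0, 0]]]'

```text
time: 24.17
tool_pos: [0.6268, 0.0635, 0.1286]
tool_rot: [-3.141, -0.0, -0.005]
wrist_force: [-0.9, 0.6, 1.4]
gripper_width: 0.0187
gripper_force: 15.0
```

Call:
servo_tool --targets '[[[0, 0, 0, 0, 0, 0.1, 0], [0, 0, 0, 0, 0, 0.2, 0], [0, 0, 0, 0, 0, 0.3, 0], [0, 0, 0, 0, 0, 0.4, 0], [0, 0, 0, 0, 0, 0.4, 0], [0, 0, 0, 0, 0, 0.38, 0], [0, 0, 0, 0, 0, 0, 0], [0, 0, 0, 0, 0, 0, 0]]]'

```text
time: 24.83
tool_pos: [0.6274, 0.0632, 0.2731]
tool_rot: [-3.141, -0.004, -0.005]
wrist_force: [-0.9, 0.4, -1.1]
gripper_width: 0.0182
gripper_force: 15.0
```

Call:
servo_tool --targets '[[[0, 0, -0.6, 0.018, -0.353, 0, 0], [0, 0, -0.6, 0.018, -0.353, 0, 0], [0, 0, -0.6, 0.018, -0.353, 0, 0], [0, 0, -0.6, 0.018, -0.353, 0, 0], [0, 0, -0.6, 0.018, -0.353, 0, 0], [0, 0, -0.6, 0.018, -0.353, 0, 0], [0, 0, -0.6, 0.018, -0.353, 0, 0], [0, 0, -0.6, 0.018, -0.353, 0, 0], [0, 0, -0.6, 0.018, -0.353, 0, 0], [0, 0, -0.6, 0.018, -0.353, 0, 0], [0, 0, -0.6, 0.018, -0.353, 0, 0], [0, 0, 0, 0, 0, 0, 0]]]'

```text
time: 25.83
tool_pos: [0.6405, -0.2545, 0.2692]
tool_rot: [3.137, -0.0, -0.808]
wrist_force: [0.3, 0.4, -0.0]
gripper_width: 0.0188
gripper_force: 15.0
```

Call:
servo_tool --targets '[[[0, 0, 0, 0, 0, 0, 0], [0, 0, 0, 0, 0, 0, 0], [0, 0, 0, 0, 0, 0, 0]]]'

```text
time: 26.08
tool_pos: [0.6425, -0.2457, 0.27]
tool_rot: [-3.142, 0.002, -0.795]
wrist_force: [0.3, -0.4, 0.3]
gripper_width: 0.0189
gripper_force: 15.0
```

Call:
servo_tool --targets '[[[0, 0, 0, 0, -0.01, -0.3, 0], [0, 0, 0, 0, 0, -0.4, 0], [0, 0, 0, 0, 0, -0.3, 0], [0, 0, 0, 0, 0, -0.2, 0], [0, 0, 0, 0, 0, -0.15, 0], [0, 0, 0, 0, 0, -0.15, 0], [0, 0, 0, 0, 0, -0.15, 0], [0, 0, 0, 0, 0, 0, 0], [0, 0, 0, 0, 0, 0, 0]]]'

```text
time: 26.83
tool_pos: [0.6425, -0.2481, 0.1386]
tool_rot: [3.141, 0.001, -0.797]
wrist_force: [0.5, 0.1, 0.3]
gripper_width: 0.0187
gripper_force: 15.0
```

Call:
servo_tool --targets '[[[0, 0, 0, 0, 0, -0.1, 0], [0, 0, 0, 0, 0, -0.1, 0], [0, 0, 0, 0, 0, -0.1, 0], [0, 0, 0, 0, 0, -0.08, 0], [0, 0, 0, 0, 0, 0, 0], [0, 0, 0, 0, 0, -0.04, 0], [0, 0, 0, 0, 0, -0.03, 0], [0, 0, 0, 0, 0, 0, 0], [0, 0, 0, 0, 0, 0, 0]]]'

```text
time: 27.58
tool_pos: [0.6422, -0.2484, 0.1026]
tool_rot: [3.141, 0.0, -0.797]
wrist_force: [-2.0, -1.8, -1.3]
gripper_width: 0.0186
gripper_force: 15.0
```

Call:
servo_tool --targets '[[[0, 0, 0, 0, 0, 0, 0.25], [0, 0, 0, 0, 0, 0, 0.4], [0, 0, 0, 0, 0, 0, 0.5], [0, 0, 0, 0, 0, 0, 0.5], [0, 0, 0, 0, 0, 0.15, 0.5], [0, 0, 0, 0, 0, 0.35, 0.5], [0, 0, 0, 0, 0, 0.4, 0.5], [0, 0, 0, 0, 0, 0.4, 0.5], [0, 0, 0, 0, 0, 0.4, 0.5], [0, 0, 0, 0, 0, 0.4, 0.5]]]'

```text
time: 28.42
tool_pos: [0.6423, -0.2483, 0.2736]
tool_rot: [-3.141, -0.001, -0.797]
wrist_force: [0.1, -0.2, 0.9]
gripper_width: 0.0462
gripper_force: 0.0
```

Call:
servo_tool --targets '[[[0, 0, 0, -0.2, -0.3, 0.1, 0.5], [0, 0, 0, -0.2, -0.3, 0.1, 0.5], [0, 0, 0, -0.2, -0.3, 0.1, 0.5], [0, 0, 0, -0.2, -0.3, 0.1, 0.5], [0, 0, 0, -0.2, -0.3, 0.1, 0.5], [0, 0, 0, -0.2, -0.3, 0, 0.5], [0, 0, 0, -0.2, -0.3, 0, 0.5], [0, 0, 0, -0.2, -0.3, 0, 0.5], [0, 0, 0, 0, 0, 0, 0.5], [0, 0, 0, 0, 0, 0, 0.5]]]'

```text
time: 29.25
tool_pos: [0.5129, -0.4421, 0.3119]
tool_rot: [3.141, -0.001, -0.801]
wrist_force: [0.5, 1.1, -1.2]
gripper_width: 0.0466
gripper_force: 0.0
```

Run:
```python
from rig import *
from h import *
import cv2
c=camera("side"); s=get_state(); print(s["time"],s["tool_pos"])
for q in [[.559,-.161],[.587,-.19],[.615,-.2195],[.6427,-.2475]]: print([(proj(c,np.array([*q,z]))[0]-[205,90])*4 for z in (.122,.127)])
cv2.imwrite("pics/s5.png",cv2.resize(c["image"][90:240,205:345],None,fx=4,fy=4)[:,:,::-1])
t=camera("top"); cv2.imwrite("pics/t5.png",t["image"][:,:,::-1])
```

```text
29.3 [ 0.51430851 -0.44049723  0.31162757]
[array([334.16959787, 271.38290734]), array([334.42258363, 261.83143926])]
[array([271.92288158, 237.97574492]), array([271.9575605 , 228.55186615])]
[array([212.75940849, 205.67876985]), array([212.59684727, 196.38383947])]
[array([156.95393725, 176.47449396]), array([156.61422919, 167.30079231])]
```

View pics/s5.png

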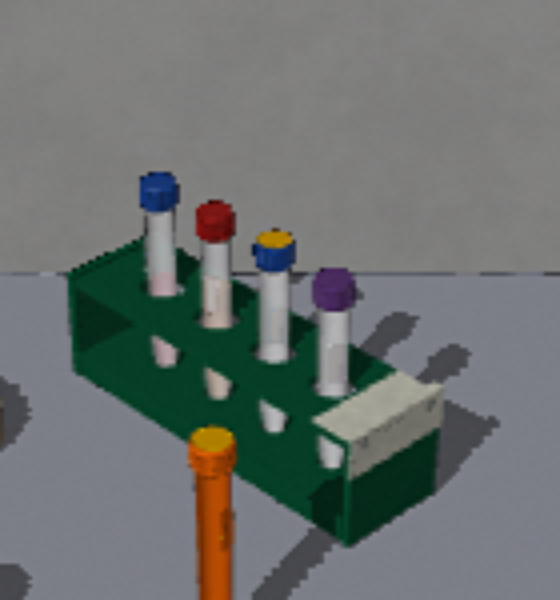

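View pics/t5.png

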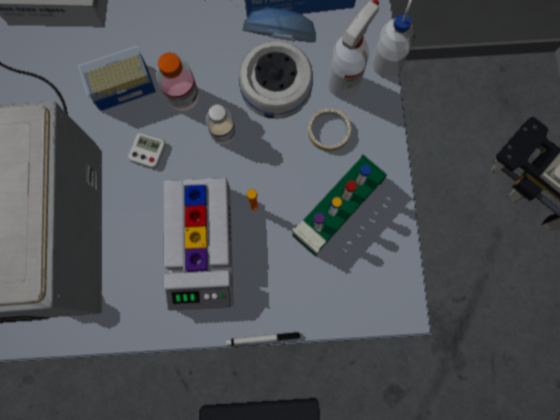

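From the tape, the order is purple, yellow, red, blue. All stand upright with caps at the seated height of 122 mm ((333,275), (275,238), (216,207) and (159,178) in the crop). The orange tube is untouched and the gripper is clear, so I'm handing in.

```bash
python3 -c "
from rig import *
print(finish_job())"
```

```text
the job is handed in; nothing more can be done
None
```

The four tubes are in the green rack in order from the taped end (purple, yellow-dot, red, blue), upright and fully down in the final camera pictures, and the job was handed in at about 29 s with no verdict shown.

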